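# Hang up the ear defenders and gauge the turned platter

### The arm

A 6-joint arm with a two-finger parallel gripper is mounted at the origin on the work surface. World frame = base frame: x ahead of the robot, y to its left, z up, the work surface at z = 0. Lengths are in m, angles in rad, forces in N, time in s.
With the tool pointing down it reaches from about 0.275 to 0.85 m from the base axis. Payload 19 kg.
Tool frame: the origin (TCP) lies at the very end of the fingers, on their centre line; the grasp point (between the pads) lies 19 mm behind it (robot.grasp_offset is the z of the grasp point in the tool frame, in m); z points along the fingers, y is the line along which they close (so a half turn about z gives the same grasp; the last joint's range is limited). The gripper opens to 85 mm and grips with 20 to 120 N. Pads are 22 mm wide; open, the fingers measure 114 mm over their backs; the gripper's body (76 mm by 85 mm) begins 54 mm behind the grasp point. The pads swing forward as they close: fully open they stand 13 mm farther back than shut.
Start: joints at [1.158, 0.15, 1.437, -0, 1.554, -0.134], TCP at [0.158, 0.553, 0.231] pointing down, gripper open.
Joint ranges: [-2.8, 2.8], [-0.68, 2.1], [0.12, 2.68], [-1.39, 4.53], [0.16, 2.79], [-2.81, 2.81]. Speed limits (rad/s): [1.89, 1.89, 2.22, 3.01, 3.01, 3.01].

### API

Orientations are given as a unit quaternion [x, y, z, w].
In Python, from workcell import robot, optics gives the robot as it stands.
- The arm moves only by the tool move_arm, never from a script. Its argument "steps" is a list of rows, each an object with "xyz": the shift along the tool's x, y, z in cm, a list of three; "dr": the turn, a rotation vector about the tool's x, y, z in degrees, a list of three; "claw": the finger opening in cm, from 0 to 8.54. In form: [{"xyz": [dx, dy, dz], "dr": [ax, ay, az], "claw": claw}, ...]. A call has 1 to 12 rows; each row shifts and turns the commanded pose from where the row before left it, along the tool's axes as they then stand; what a row does not reach is not made up. A row lasts 1/8 s, in which the tool goes at most 62.5 mm and 10.7 degrees, less where a joint would pass 70% of its speed; a pose out of reach is approached as far as the arm can. A call with a gripper value outside its range is refused whole. The fingers move at their own pace and stop on an object; "newtons" is the grip in N (left out, the last holds). Time passes only in rows, so rows that do not move let the fingers close. It gives the time, the measured TCP pose, the force, the opening and the grip force at its end, in the units of the state.
- robot.get_obs(): the state, without advancing time (a new reading comes with each control period).
- optics.get_image(name): name is "scene" or "top" or "wrist"; returns the picture (384x512x3 uint8, blue, green, red); there is no depth.
- optics.camera_model(name): a dict with "mtx" (3x3 intrinsics, pixels), "world_to_cam" (4x4, takes a point from world to camera coordinates). Camera axes: x right, y up, looking along -z (the intrinsics and any distortion apply to the point x, -y, -z); pixel columns grow to the right and rows downward; lengths in m; the calibration is good to about 2 mm. A picture is of the moment at which its call begins: read the wrist's pose just before it. camera_model takes no time and is no camera call; for the wrist camera it gives the pose at the moment of the call.
- robot.close_job(): hands the job in; it is judged then, once.
The state is a dict: "clock": time; "joint_pos": joint angles; "qd": joint speeds; "tau": joint torques, N m; "tcp_pos": TCP position; "orientation": TCP orientation; "ft_force": force on the tool from outside, world axes, zero at the start; "wrist_torque": the same for the moment, N m; "opening": finger opening in m; "gripper_force": force on a finger pad.
Only numpy, scipy, OpenCV 4.12 (cv2) and the standard library are available. Lean on these libraries where they do the work, as an engineer would, in place of code of your own. Each camera call takes 0.05 s, during which the arm holds its last target. There are 200 camera calls.

### The job

The ear defenders have been left standing on the turned platter: lift them off and hang them by their headband over the bar of the rail, and let go. Then take the plunger gauge (the plain metal cylinder) out of the tool rack and hold it upright with its sprung tip inside the ring marked on the platter, pressing lightly so that the tip is about half-way in, and finish like that, still holding the gauge there. Leave the other tools and everything else on the bench where they are.

Things in the scene. Friction and masses are not known exactly. Their poses are not given: they have to be found in the camera images.
- muffs_crown (a point): Ear defenders: centre of the rubber pad at the crown of the headband, 149 mm above the undersides of the cups. The pad is 26 mm wide along x (grip it across this width), 56 mm along y, 18 mm thick; its underside, which goes on the bar, is 140 mm above the undersides of the cups. The headband arches in the y-z plane. z is up.
- rail_mid (a point): Rail: a round aluminium bar of diameter 16 mm on two posts, fixed to the bench, left or right of the platter. This point is the middle of the bar, on its axis, 157 mm above the bench; x runs along the bar, posts (diameter 18 mm) at x +-120 mm, z up. Hang the ear defenders near the middle; there they clear the bench by 25 mm.
- muffs: The ear defenders (loose, about 260 g), standing upright on the platter on the flat undersides of two green cups. Origin midway between the cups at the level of their undersides, axes as for the crown point. Cups from y 46 to 84 mm on either side, 70 mm wide along x, 85 mm high; steel headband 22 mm wide along x, 178 mm across outside.
- rail: The rail as a whole; origin on the bench below the middle of the bar, same axes.
- platter: Turned light wooden platter, a flat disc of diameter 250 mm whose top is 55 mm above the bench, fixed on a steel faceplate. Origin on the bench below its centre, z up. On its top are two dark marks: a ring, and nearer the rim a cross, which is not used.
- mark (a point): Centre of the ring mark on the platter's flat level top: a dark burnt ring, outer diameter 31 mm, inner diameter 24 mm, 22 mm and 12 mm from the platter's centre along its x and y, so at first under the ear defenders. z up.
- rack: Wooden tool rack fixed to the bench: 250 x 70 mm, top 95 mm above the bench, three holes of 33 mm in a row along its x at -75, 0 and +75 mm; origin on the bench under its centre. A tool hangs in each by its flange, in any order: gauge, awl (bulging wooden handle), chuck key (thin stem, cross bar). These reach up to 175 mm above the bench.
- gauge_grip (a point): Plunger gauge: centre of its upper barrel, where it is gripped, an aluminium cylinder of diameter 28 mm, 52 mm long (26 mm above and below this point), its flat top with a white dial. Below it a flange, diameter 42 mm, 8 mm thick, resting on the rack. z runs along the gauge, up. The tip at rest is 104 mm below this point.
- gauge_tip (a point): Flat end of the gauge's sprung tip, a steel pin of diameter 8 mm that stands 12 mm out of the lower barrel.
- gauge_plunger (a joint): How far the tip is pushed into the gauge, in m: 0 at rest, 0.010 fully in. Its spring takes 1 N to start and 1 N more for each mm: about 6 N half-way.
- gauge: The gauge as a whole (loose, about 200 g), upright in the rack; origin at the tip at rest, on the gauge's axis, z up the gauge. Its lower barrel, diameter 27 mm, runs from 12 to 70 mm above the origin. Lift it at least 80 mm to clear the rack.
- can: A tin of finish, 66 mm across, 110 mm high, beyond the platter; leave it.
- pot: A small dark turned pot, 72 mm across, 70 mm high, beyond the platter; leave it.
- block: A cork sanding block 80 x 50 x 35 mm beyond the platter to the left; leave it.
- collar: A steel chuck ring, 68 mm across, 22 mm high, beyond the platter to the right; leave it.
- awl: The awl in the rack; origin on its axis, 25 mm above the bench; leave it.
- driver: The chuck key in the rack; origin on its axis, 25 mm above the bench; leave it.
Mind the look-alikes: they are no part of the job. Leave any green look-alike of the gauge alone. Leave any blue look-alike of the muffs alone.

How it is judged:
By the outcome, as a careful person would: the job done as asked, in the order asked, and still so for the second after the job is handed in, while the arm keeps its last pose, push and grip.
It also fails if it takes over 64 s, if anything falls off the work surface, if the arm or the gripper's body presses on something with over 40 N, if the wrist force passes 120 N, or if a joint passes its speed limit or range.

## Working session

There is one attempt and no reset: what is moved stays moved. The work goes in short steps, Python scripts to look and compute and a tool call to move; the robot and the scene stay as the last step left them, time stands still between calls to the robot, and variables do not carry over. Pictures are saved under pics/ and viewed, at most 10 in all, crops included, and the job is handed in when it is done.

Besides the shell and the picture viewer there is one more tool, called after "Emit:" by a JSON object that holds its "method" and its "body", one argument or row to a line. move_arm: Moves the arm, as the interface text tells. Its arguments: {"type":"object","properties":{"steps":{"type":"array"},"newtons":{"type":"number"}},"required":["steps"]}

```bash
mkdir -p pics; ls
python3 - <<'E'
from workcell import robot, optics
import cv2,numpy as np
o=robot.get_obs();print(o)
a=optics.get_image("scene");b=optics.get_image("top")
cv2.imwrite("pics/scene.png",a);cv2.imwrite("pics/top.png",b)
for n in("scene","top","wrist"):
  m=optics.camera_model(n);print(n,{k:np.round(v,4).tolist() if not isinstance(v,str) else v for k,v in m.items()})
E
```

```text
pics
{'clock': 0.0, 'joint_pos': array([ 1.15800258e+00,  1.50984192e-01,  1.43800058e+00,  1.71463519e-05,
        1.55381486e+00, -1.34025422e-01]), 'qd': array([ 7.49141710e-04, -8.16078529e-04, -4.52906713e-05, -1.29941164e-03,
        9.50297349e-04,  2.32988847e-04]), 'tau': array([ 1.66420363e-03, -7.13078642e+01, -5.70850754e+01, -2.45367773e-04,
        9.36498516e-03,  2.43543417e-05]), 'tcp_pos': array([0.15815432, 0.55257242, 0.23069165]), 'orientation': array([ 1.38933399e-01,  9.90301543e-01, -5.78760955e-04, -1.71205827e-04]), 'ft_force': array([ 1.23864863, -0.51995305,  0.66869014]), 'wrist_torque': array([-0.01449934,  0.04499096,  0.00955857]), 'gripper_force': 0.0, 'opening': 0.08542958891115442}
scene {'mtx': [[354.4421, 0.0, 257.0289], [0.0, 354.4421, 190.1875], [0.0, 0.0, 1.0]], 'world_to_cam': [[-0.6863, 0.7272, 0.0149, 0.317], [-0.3847, -0.3804, 0.841, 0.095], [0.6172, 0.5715, 0.5408, -1.3367], [0.0, 0.0, 0.0, 1.0]]}
top {'mtx': [[389.466, 0.0, 249.4746], [0.0, 389.466, 191.5098], [0.0, 0.0, 1.0]], 'world_to_cam': [[-0.0284, -0.9996, 0.0069, 0.033], [0.992, -0.0274, 0.1231, -0.5099], [-0.1229, 0.0103, 0.9924, -1.4043], [0.0, 0.0, 0.0, 1.0]]}
wrist {'mtx': [[294.7076, 0.0, 258.5202], [0.0, 294.7076, 194.4977], [0.0, 0.0, 1.0]], 'world_to_cam': [[0.2769, 0.9609, -0.0009, -0.5735], [-0.9146, 0.2633, -0.307, 0.0393], [-0.2948, 0.0858, 0.9517, -0.381], [0.0, 0.0, 0.0, 1.0]]}
```

View pics/scene.png

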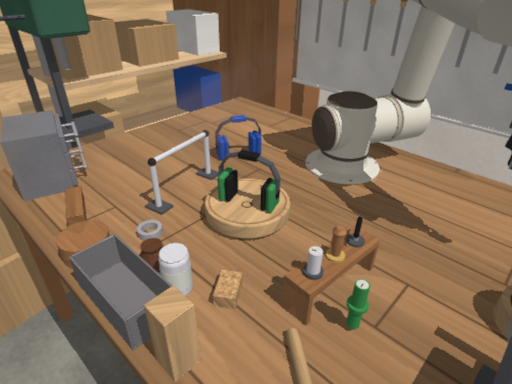

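View pics/top.png

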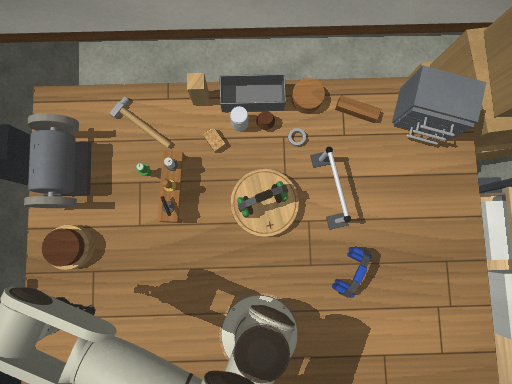

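Run:
```python
import cv2
b=cv2.imread("pics/top.png")[140:245,155:355]
cv2.imwrite("pics/topc.png",cv2.resize(b,None,fx=4,fy=4,interpolation=cv2.INTER_CUBIC))
a=cv2.imread("pics/scene.png")[105:285,140:390]
cv2.imwrite("pics/scc.png",cv2.resize(a,None,fx=3.2,fy=3.2,interpolation=cv2.INTER_CUBIC))
```

```text
(no output)
```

View pics/topc.png

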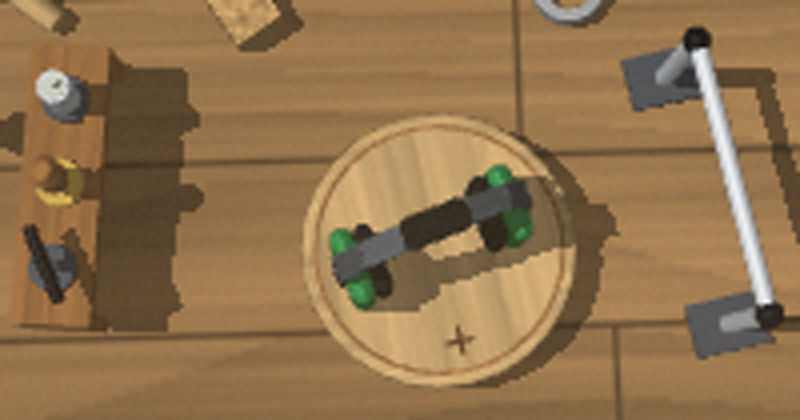

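View pics/scc.png

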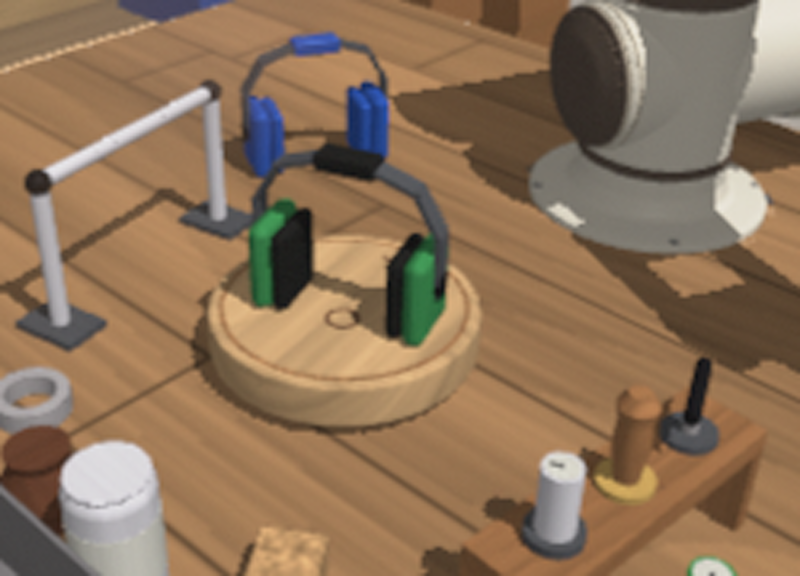

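```bash
cat > h.py <<'E'
import numpy as np
from workcell import robot, optics
def ray(cam,u,v,z,m=None):
    m=m or optics.camera_model(cam);K=np.array(m["mtx"]);T=np.array(m["world_to_cam"])
    d=np.linalg.inv(K)@[u,v,1];d=T[:3,:3].T@(d*[1,-1,-1]);c=-T[:3,:3].T@T[:3,3]
    return (c+d*(z-c[2])/d[2])
def proj(cam,p):
    m=optics.camera_model(cam);K=np.array(m["mtx"]);T=np.array(m["world_to_cam"])
    q=(T@np.append(p,1))[:3]*[1,-1,-1];q=K@q;return q[:2]/q[2]
E
python3 - <<'E'
from h import *
t=lambda x,y,z:ray("top",155+(x+.5)/4-.5,140+(y+.5)/4-.5,z).round(4)
s=lambda x,y,z:ray("scene",140+(x+.5)/3.2-.5,105+(y+.5)/3.2-.5,z).round(4)
print("crown",t(436,223,.213),"ends",t(403,238,.213),t(470,207,.213),"scene",s(349,158,.213))
print("rail",t(697,40,.157),t(769,313,.157),"sc",s(38,182,.157),s(210,90,.157))
print("gauge",t(54,84,.155),"sc",s(562,465,.155))
print("platter",t(440,250,.055),"ring",s(342,318,.055),"cross",t(461,341,.055))
E
```

```text
crown [ 0.4744 -0.0245  0.213 ] ends [0.463  0.0024 0.213 ] [ 0.4866 -0.0523  0.213 ] scene [ 0.4812 -0.0163  0.213 ]
rail [ 0.6316 -0.2549  0.157 ] [ 0.3975 -0.3026  0.157 ] sc [ 0.6315 -0.2559  0.157 ] [ 0.3938 -0.305   0.157 ]
gauge [0.6086 0.2931 0.155 ] sc [0.6067 0.294  0.155 ]
platter [ 0.4676 -0.0347  0.055 ] ring [ 0.4881 -0.0178  0.055 ] cross [ 0.3851 -0.0508  0.055 ]
```

```bash
cat >> h.py <<'E'
from scipy.spatial.transform import Rotation as Ro
def st():
    o=robot.get_obs();R=Ro.from_quat(o["orientation"]).as_matrix()
    print("t%.2f"%o["clock"],"tcp",o["tcp_pos"].round(4),"f",o["ft_force"].round(1),"open %.4f g %.1f"%(o["opening"],o["gripper_force"]),
      "yawY %.1f"%np.degrees(np.arctan2(R[1,1],R[0,1])),"zax",R[:,2].round(4),"q",o["joint_pos"].round(2));return o,R
def plan(target,yaw=None,z0=None):
    """tool-frame shift (cm) and turn (deg) to world target with tool y at yaw (deg), pointing down"""
    o,R=st();d=R.T@(np.array(target)-o["tcp_pos"])*100
    print("shift",d.round(2))
    if yaw is not None:
        a=np.radians(yaw);y=np.array([np.cos(a),np.sin(a),0]);z=np.array([0,0,-1.]);W=np.c_[np.cross(y,z),y,z]
        W2=W.copy();W2[:,:2]*=-1
        v=min((Ro.from_matrix(R.T@w).as_rotvec(degrees=True) for w in(W,W2)),key=np.linalg.norm)
        print("turn",v.round(2))
E
python3 -c "
from h import *
plan([.476,-.022,.30],23.3)"
```

```text
t0.10 tcp [0.1582 0.5526 0.2308] f [-1.   0.2 -1. ] open 0.0856 g 0.0 yawY 74.0 zax [-4.e-04 -1.e-03 -1.e+00] q [ 1.16  0.15  1.44 -0.    1.55 -0.13]
shift [-46.37 -46.5   -6.88]
turn [-6.000e-02  2.000e-02  5.073e+01]
```

Emit:
{"method": "move_arm", "body": {
  "steps": [
    {"xyz": [-2,-2,-3.5],"dr": [0,0,0],"claw": 8.5},
    {"xyz": [-4,-4,-3.4],"dr": [0,0,0],"claw": 8.5},
    {"xyz": [-4,-4,0],"dr": [0,0,0],"claw": 8.5},
    {"xyz": [-4,-4,0],"dr": [0,0,0],"claw": 8.5},
    {"xyz": [-4,-4,0],"dr": [0,0,0],"claw": 8.5},
    {"xyz": [-4,-4,0],"dr": [0,0,0],"claw": 8.5},
    {"xyz": [-4,-4,0],"dr": [0,0,0],"claw": 8.5},
    {"xyz": [-4,-4,0],"dr": [0,0,0],"claw": 8.5},
    {"xyz": [-4,-4,0],"dr": [0,0,0],"claw": 8.5},
    {"xyz": [-4,-4,0],"dr": [0,0,0],"claw": 8.5},
    {"xyz": [-4,-4,0],"dr": [0,0,0],"claw": 8.5},
    {"xyz": [-4,-4,0],"dr": [0,0,0],"claw": 8.5}
  ]
}}

```text
clock: 1.6
tcp_pos: [0.4729, -0.0153, 0.2984]
orientation: [0.139, 0.99, 0.0, -0.0]
ft_force: [1.0, 1.0, 0.9]
opening: 0.0852
gripper_force: 0.0
```

Emit:
{"method": "move_arm", "body": {
  "steps": [
    {"xyz": [-0.4,-0.5,0],"dr": [0,0,8.5],"claw": 8.5},
    {"xyz": [0,0,0],"dr": [0,0,8.5],"claw": 8.5},
    {"xyz": [0,0,0],"dr": [0,0,8.5],"claw": 8.5},
    {"xyz": [0,0,0],"dr": [0,0,8.5],"claw": 8.5},
    {"xyz": [0,0,0],"dr": [0,0,8.5],"claw": 8.5},
    {"xyz": [0,0,0],"dr": [0,0,8.2],"claw": 8.5},
    {"xyz": [0,0,0],"dr": [0,0,0],"claw": 8.5}
  ]
}}

```text
clock: 2.48
tcp_pos: [0.4748, -0.0193, 0.2983]
orientation: [0.549, 0.836, -0.0, -0.0]
ft_force: [-0.8, 0.3, -0.0]
opening: 0.0848
gripper_force: 0.0
```

Run:
```python
from h import *
import cv2
plan([.476,-.022,.30],23.3)
cv2.imwrite("pics/w1.png",optics.get_image("wrist"))
import json;m=optics.camera_model("wrist");json.dump({k:np.array(v).tolist() for k,v in m.items()},open("w1.json","w"))
print(proj("wrist",[.476,-.022,.213]))
```

```text
t2.48 tcp [ 0.4748 -0.0193  0.2983] f [-0.8  0.3 -0. ] open 0.0848 g 0.0 yawY 23.4 zax [-4.e-04 -1.e-04 -1.e+00] q [-0.2  -0.07  1.54 -0.    1.68 -0.61]
shift [-0.29  0.   -0.17]
turn [-0.02 -0.01  0.07]
[259.28123289 202.59219867]
```

View pics/w1.png

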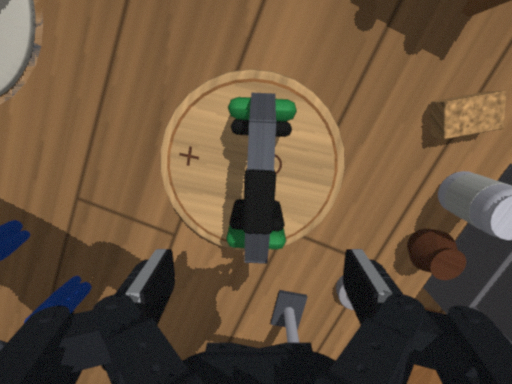

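Run:
```python
from h import *
import json
m=json.load(open("w1.json"))
f=lambda u,v,z:ray(0,u,v,z,m)
a,b=f(263,95,.15),f(257,260,.15);d=a-b;print(a,b,np.degrees(np.arctan2(d[1],d[0]))-90)
a,b=f(262.5,108,.14),f(257,238,.14);d=a-b;print(np.degrees(np.arctan2(d[1],d[0]))-90)
c=f(260,202,.213);print("crown",c)
print("ring",f(273,163,.055))
plan([c[0],c[1],.205],22)
```

```text
[0.44559027 0.05719287 0.15      ] [ 0.50977386 -0.10593726  0.15      ] 21.477169317068956
21.121216590770885
crown [ 0.47633695 -0.02129144  0.213     ]
ring [ 0.4930249 -0.0144573  0.055    ]
t2.52 tcp [ 0.4748 -0.0193  0.2983] f [-0.2  0.5 -0.3] open 0.0849 g 0.0 yawY 23.5 zax [-4.e-04 -0.e+00 -1.e+00] q [-0.2  -0.07  1.54 -0.    1.68 -0.61]
shift [-0.24  0.06  9.33]
turn [-0.02 -0.01  1.51]
```

Emit:
{"method": "move_arm", "body": {
  "steps": [
    {"xyz": [-0.2,0.1,2],"dr": [0,0,2],"claw": 6.5},
    {"xyz": [0,0,3],"dr": [0,0,0],"claw": 6.5},
    {"xyz": [0,0,3],"dr": [0,0,0],"claw": 5.5},
    {"xyz": [0,0,2.1],"dr": [0,0,0],"claw": 5},
    {"xyz": [0,0,0],"dr": [0,0,0],"claw": 2.5},
    {"xyz": [0,0,0],"dr": [0,0,0],"claw": 2},
    {"xyz": [0,0,0],"dr": [0,0,0],"claw": 2},
    {"xyz": [0,0,0],"dr": [0,0,0],"claw": 2},
    {"xyz": [0,0,0],"dr": [0,0,0],"claw": 2},
    {"xyz": [0,0,0],"dr": [0,0,0],"claw": 2}
  ],
  "newtons": 50
}}

```text
clock: 3.78
tcp_pos: [0.4767, -0.0208, 0.1977]
orientation: [0.564, 0.826, -0.0, 0.0]
ft_force: [0.2, -1.7, 0.7]
opening: 0.0247
gripper_force: 52.8
```

```bash
python3 -c "
from h import *
plan([.476,-.022,.38],11.5)"
```

```text
t3.77 tcp [ 0.4767 -0.0208  0.1977] f [ 0.2 -1.7  0.7] open 0.0247 g 52.8 yawY 21.3 zax [ 3.e-04 -3.e-04 -1.e+00] q [-0.21 -0.04  1.71 -0.    1.48 -0.58]
shift [ -0.09  -0.1  -18.23]
turn [0.01 0.02 9.83]
```

Emit:
{"method": "move_arm", "body": {
  "steps": [
    {"xyz": [0,0,-0.8],"dr": [0,0,0],"claw": 2},
    {"xyz": [0,0,-1.5],"dr": [0,0,0],"claw": 2},
    {"xyz": [0,0,-2.5],"dr": [0,0,0],"claw": 2},
    {"xyz": [0,0,-3],"dr": [0,0,0],"claw": 2},
    {"xyz": [0,0,-3],"dr": [0,0,0],"claw": 2},
    {"xyz": [0,0,-2.5],"dr": [0,0,0],"claw": 2},
    {"xyz": [0,0,-1.5],"dr": [0,0,2],"claw": 2},
    {"xyz": [0,0,0],"dr": [0,0,4],"claw": 2},
    {"xyz": [0,0,0],"dr": [0,0,3.8],"claw": 2},
    {"xyz": [0,0,0],"dr": [0,0,0],"claw": 2}
  ]
}}

```text
clock: 5.03
tcp_pos: [0.4765, -0.0207, 0.3456]
orientation: [0.633, 0.774, -0.0, -0.0]
ft_force: [-0.5, -0.1, -1.9]
opening: 0.0247
gripper_force: 52.5
```

```bash
python3 -c "
from h import *
plan([.5136,-.2795,.345],11.5)"
```

```text
t5.03 tcp [ 0.4765 -0.0207  0.3456] f [-0.5 -0.1 -1.9] open 0.0247 g 52.5 yawY 11.5 zax [-3.e-04 -0.e+00 -1.e+00] q [-0.21 -0.07  1.44 -0.    1.77 -0.41]
shift [-26.1   -1.52   0.06]
turn [-0.02 -0.   -0.02]
```

Emit:
{"method": "move_arm", "body": {
  "steps": [
    {"xyz": [-1,-0.1,0],"dr": [0,0,0],"claw": 2},
    {"xyz": [-2,-0.1,0],"dr": [0,0,0],"claw": 2},
    {"xyz": [-3,-0.2,0],"dr": [0,0,0],"claw": 2},
    {"xyz": [-3.5,-0.2,0],"dr": [0,0,0],"claw": 2},
    {"xyz": [-3.5,-0.2,0],"dr": [0,0,0],"claw": 2},
    {"xyz": [-3.5,-0.2,0],"dr": [0,0,0],"claw": 2},
    {"xyz": [-3.5,-0.2,0],"dr": [0,0,0],"claw": 2},
    {"xyz": [-3,-0.2,0],"dr": [0,0,0],"claw": 2},
    {"xyz": [-2,-0.1,0],"dr": [0,0,0],"claw": 2},
    {"xyz": [-1.1,0,0],"dr": [0,0,0],"claw": 2},
    {"xyz": [0,0,0],"dr": [0,0,0],"claw": 2},
    {"xyz": [0,0,0],"dr": [0,0,0],"claw": 2}
  ]
}}

```text
clock: 6.52
tcp_pos: [0.5141, -0.2788, 0.3458]
orientation: [0.632, 0.775, 0.0, 0.0]
ft_force: [0.3, 0.8, -2.5]
opening: 0.0248
gripper_force: 52.6
```

Run:
```python
from h import *
import cv2
plan([.5136,-.2795,.345],11.5)
a=optics.get_image("scene")[60:240,110:300];w=optics.get_image("wrist")
a=cv2.resize(a,None,fx=2,fy=2,interpolation=cv2.INTER_CUBIC)
t=optics.get_image("top")[100:300,270:390];t=cv2.resize(t,(216,360),interpolation=cv2.INTER_CUBIC)
w=cv2.resize(w,(320,240));
c=np.zeros((600,600,3),np.uint8);c[:360,:380]=a;c[:360,382:598]=t;c[360:,:320]=w
cv2.imwrite("pics/rail.png",c)
print("rail ends scene",[proj("scene",p).round(1) for p in([.6316,-.2555,.157],[.3955,-.304,.157])])
```

```text
t6.53 tcp [ 0.5141 -0.2788  0.3458] f [ 0.3  0.8 -2.5] open 0.0248 g 52.6 yawY 11.6 zax [ 2.e-04 -1.e-04 -1.e+00] q [-0.63  0.16  1.2   0.    1.78 -0.83]
shift [-0.06 -0.07  0.08]
turn [0.01 0.01 0.07]
rail ends scene [array([151.6, 161.6]), array([205.1, 133. ])]
```

View pics/rail.png

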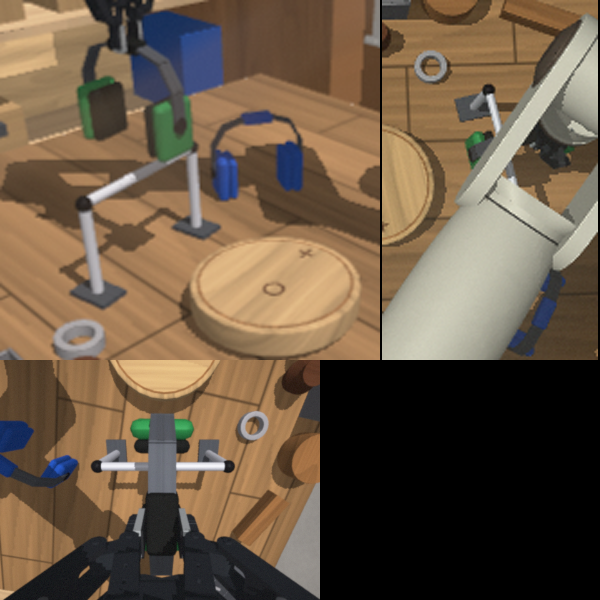

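Run:
```python
from h import *
for u in(155.5,366.5):print(ray("wrist",u,170,.157))
```

```text
[ 0.39723313 -0.30230923  0.157     ]
[ 0.63581828 -0.25390296  0.157     ]
```

Emit:
{"method": "move_arm", "body": {
  "steps": [
    {"xyz": [0,0,1],"dr": [0,0,0],"claw": 2},
    {"xyz": [0,0,2],"dr": [0,0,0],"claw": 2},
    {"xyz": [0,0,2],"dr": [0,0,0],"claw": 2},
    {"xyz": [0,0,2],"dr": [0,0,0],"claw": 2},
    {"xyz": [0,0,2],"dr": [0,0,0],"claw": 2},
    {"xyz": [0,0,2],"dr": [0,0,0],"claw": 2},
    {"xyz": [0,0,2],"dr": [0,0,0],"claw": 2},
    {"xyz": [0,0,2],"dr": [0,0,0],"claw": 2},
    {"xyz": [0,0,1],"dr": [0,0,0],"claw": 2},
    {"xyz": [0,0,0.5],"dr": [0,0,0],"claw": 2},
    {"xyz": [0,0,0.4],"dr": [0,0,0],"claw": 2},
    {"xyz": [0,0,0],"dr": [0,0,0],"claw": 2}
  ]
}}

```text
clock: 8.18
tcp_pos: [0.5141, -0.2796, 0.1767]
orientation: [0.633, 0.775, -0.0, 0.0]
ft_force: [0.2, 0.8, -2.7]
opening: 0.0248
gripper_force: 52.5
```

Emit:
{"method": "move_arm", "body": {
  "steps": [
    {"xyz": [0,0,0.3],"dr": [0,0,0],"claw": 2},
    {"xyz": [0,0,0.3],"dr": [0,0,0],"claw": 2},
    {"xyz": [0,0,0.15],"dr": [0,0,0],"claw": 2},
    {"xyz": [0,0,0],"dr": [0,0,0],"claw": 2}
  ]
}}

```text
clock: 8.68
tcp_pos: [0.514, -0.2795, 0.1689]
orientation: [0.633, 0.775, -0.0, -0.0]
ft_force: [1.3, 0.4, -2.6]
opening: 0.0247
gripper_force: 52.6
```

Emit:
{"method": "move_arm", "body": {
  "steps": [
    {"xyz": [0,0,0.1],"dr": [0,0,0],"claw": 2},
    {"xyz": [0,0,0],"dr": [0,0,0],"claw": 2},
    {"xyz": [0,0,0],"dr": [0,0,0],"claw": 2}
  ]
}}

```text
clock: 9.05
tcp_pos: [0.5141, -0.2796, 0.1681]
orientation: [0.633, 0.775, -0.0, 0.0]
ft_force: [0.6, -0.7, -2.6]
opening: 0.0246
gripper_force: 52.6
```

Emit:
{"method": "move_arm", "body": {
  "steps": [
    {"xyz": [0,0,0.1],"dr": [0,0,0],"claw": 2},
    {"xyz": [0,0,0],"dr": [0,0,0],"claw": 2},
    {"xyz": [0,0,0.1],"dr": [0,0,0],"claw": 2},
    {"xyz": [0,0,0],"dr": [0,0,0],"claw": 2}
  ]
}}

```text
clock: 9.55
tcp_pos: [0.5142, -0.2796, 0.1674]
orientation: [0.632, 0.775, -0.0, 0.001]
ft_force: [-4.8, 3.1, 14.2]
opening: 0.0248
gripper_force: 54.8
```

Emit:
{"method": "move_arm", "body": {
  "steps": [
    {"xyz": [0,0,-0.1],"dr": [0,0,0],"claw": 2},
    {"xyz": [0,0,0],"dr": [0,0,0],"claw": 3},
    {"xyz": [0,0,0],"dr": [0,0,0],"claw": 4},
    {"xyz": [0,0,0],"dr": [0,0,0],"claw": 5},
    {"xyz": [0,0,0],"dr": [0,0,0],"claw": 5},
    {"xyz": [0,0,-1],"dr": [0,0,0],"claw": 5},
    {"xyz": [0,0,-2],"dr": [0,0,0],"claw": 5},
    {"xyz": [0,0,-4],"dr": [0,0,0],"claw": 5},
    {"xyz": [0,0,-4],"dr": [0,0,0],"claw": 5},
    {"xyz": [0,0,-3],"dr": [0,0,0],"claw": 5},
    {"xyz": [0,0,0],"dr": [0,0,0],"claw": 5}
  ]
}}

```text
clock: 10.92
tcp_pos: [0.5145, -0.2798, 0.3102]
orientation: [0.633, 0.775, 0.0, 0.002]
ft_force: [0.3, 0.5, -0.3]
opening: 0.0499
gripper_force: 0.0
```

Run:
```python
from h import *
import cv2
plan([.6076,.2935,.30],97)
a=optics.get_image("scene");w=optics.get_image("wrist")
cv2.imwrite("pics/s3.png",a)
a=cv2.resize(a[80:230,130:310],None,fx=2.2,fy=2.2,interpolation=cv2.INTER_CUBIC)
w=cv2.resize(w,(400,300))
c=np.zeros((a.shape[0],800,3),np.uint8);c[:,:396]=a[:,:396];c[:300,400:]=w
cv2.imwrite("pics/hung.png",c)
```

```text
t10.93 tcp [ 0.5145 -0.2798  0.3102] f [ 0.3  0.5 -0.3] open 0.0499 g 0.0 yawY 11.5 zax [ 0.0037 -0.0028 -1.    ] q [-0.63  0.16  1.27 -0.    1.71 -0.83]
shift [54.32 20.57  0.89]
turn [-1.000e-02  2.900e-01 -8.547e+01]
```

View pics/hung.png

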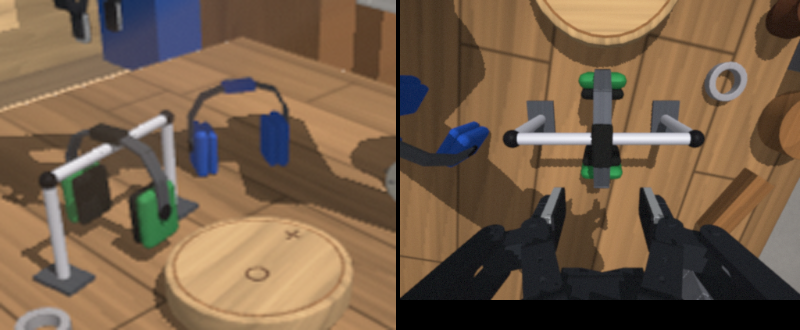

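Emit:
{"method": "move_arm", "body": {
  "steps": [
    {"xyz": [2.3,0.8,0],"dr": [0,0.2,0],"claw": 5},
    {"xyz": [4.8,1.8,0],"dr": [0,0,0],"claw": 5},
    {"xyz": [4.8,1.8,0],"dr": [0,0,0],"claw": 5},
    {"xyz": [4.8,1.8,0],"dr": [0,0,0],"claw": 5},
    {"xyz": [4.8,1.8,0],"dr": [0,0,0],"claw": 5},
    {"xyz": [4.8,1.8,0],"dr": [0,0,0],"claw": 5},
    {"xyz": [4.8,1.8,0],"dr": [0,0,0],"claw": 5},
    {"xyz": [4.8,1.8,0],"dr": [0,0,0],"claw": 5},
    {"xyz": [4.8,1.8,0],"dr": [0,0,0],"claw": 5},
    {"xyz": [4.8,1.8,0],"dr": [0,0,0],"claw": 5},
    {"xyz": [4.8,1.8,0],"dr": [0,0,0],"claw": 5},
    {"xyz": [4,1.7,0],"dr": [0,0,0],"claw": 5}
  ]
}}

```text
clock: 12.52
tcp_pos: [0.6054, 0.2963, 0.308]
orientation: [0.632, 0.775, 0.001, -0.002]
ft_force: [1.5, -0.7, 0.0]
opening: 0.05
gripper_force: 0.0
```

Emit:
{"method": "move_arm", "body": {
  "steps": [
    {"xyz": [0,0,0],"dr": [0,0,-10],"claw": 5},
    {"xyz": [0,0,0],"dr": [0,0,-10],"claw": 5},
    {"xyz": [0,0,0],"dr": [0,0,-10],"claw": 5},
    {"xyz": [0,0,0],"dr": [0,0,-10],"claw": 5},
    {"xyz": [0,0,0],"dr": [0,0,-10],"claw": 5},
    {"xyz": [0,0,0],"dr": [0,0,-10],"claw": 5},
    {"xyz": [0,0,0],"dr": [0,0,-10],"claw": 5},
    {"xyz": [0,0,0],"dr": [0,0,-10],"claw": 5},
    {"xyz": [0,0,0],"dr": [0,0,-4],"claw": 5},
    {"xyz": [0,0,0],"dr": [0,0,0],"claw": 5}
  ]
}}

```text
clock: 13.78
tcp_pos: [0.6057, 0.2942, 0.3081]
orientation: [-0.048, 0.999, 0.002, -0.001]
ft_force: [0.1, -0.0, -0.7]
opening: 0.05
gripper_force: 0.0
```

Run:
```python
from h import *
import cv2,json
plan([.6076,.2935,.25],95)
cv2.imwrite("pics/w4.png",optics.get_image("wrist"))
m=optics.camera_model("wrist");json.dump({k:np.array(v).tolist() for k,v in m.items()},open("w4.json","w"))
print(proj("wrist",[.6076,.2935,.155]))
```

```text
t13.78 tcp [0.6057 0.2942 0.3081] f [ 0.1 -0.  -0.7] open 0.0500 g 0.0 yawY 95.5 zax [-0.002   0.0031 -1.    ] q [ 0.34  0.35  1.03  0.    1.76 -1.33]
shift [-0.2  -0.11  5.81]
turn [ 0.19 -0.1   0.53]
[258.32205248 180.88030437]
```

View pics/w4.png

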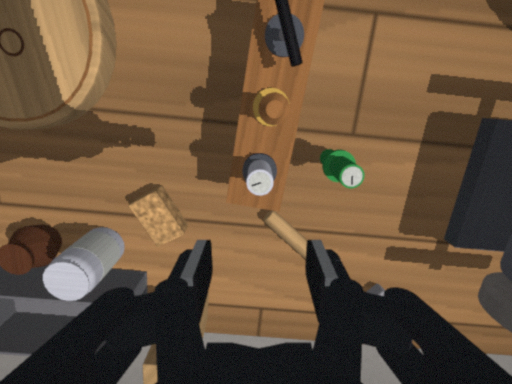

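Run:
```python
from h import *
import json
m=json.load(open("w4.json"))
g=ray(0,261,182,.155,m);print("gauge",g,"ring",ray(0,11,41.5,.055,m))
plan([(g[0]+.6076)/2,(g[1]+.2935)/2,.112],95.5)
```

```text
gauge [0.60854616 0.2963955  0.155     ] ring [ 0.48853624 -0.0176294   0.055     ]
t13.82 tcp [0.6058 0.2941 0.3083] f [0.4 0.8 0.1] open 0.0499 g 0.0 yawY 95.5 zax [-0.0017  0.0032 -1.    ] q [ 0.34  0.35  1.03  0.    1.76 -1.33]
shift [-0.26  0.   19.63]
turn [ 0.19 -0.08 -0.05]
```

Emit:
{"method": "move_arm", "body": {
  "steps": [
    {"xyz": [-0.2,0.1,2],"dr": [0.2,-0.1,0],"claw": 5},
    {"xyz": [0,0,4],"dr": [0,0,0],"claw": 5},
    {"xyz": [0,0,4],"dr": [0,0,0],"claw": 5},
    {"xyz": [0,0,3.5],"dr": [0,0,0],"claw": 5},
    {"xyz": [0,0,3],"dr": [0,0,0],"claw": 5},
    {"xyz": [0,0,2],"dr": [0,0,0],"claw": 5},
    {"xyz": [0,0,1.1],"dr": [0,0,0],"claw": 5},
    {"xyz": [0,0,0],"dr": [0,0,0],"claw": 5}
  ]
}}

```text
clock: 14.82
tcp_pos: [0.6085, 0.2948, 0.1127]
orientation: [-0.048, 0.999, -0.0, 0.0]
ft_force: [-0.4, -0.3, 0.0]
opening: 0.0504
gripper_force: 0.0
```

```bash
python3 -c "
from h import *
plan([.608,.295,.112],95.5)"
```

```text
t14.82 tcp [0.6085 0.2948 0.1127] f [-0.4 -0.3  0. ] open 0.0504 g 0.0 yawY 95.5 zax [ 9.e-04 -1.e-04 -1.e+00] q [ 0.34  0.42  1.34 -0.    1.38 -1.33]
shift [0.05 0.02 0.07]
turn [-0.01  0.05  0.  ]
```

Emit:
{"method": "move_arm", "body": {
  "steps": [
    {"xyz": [0,0,0],"dr": [0,0.05,0],"claw": 3.5},
    {"xyz": [0,0,0],"dr": [0,0,0],"claw": 2.3},
    {"xyz": [0,0,0],"dr": [0,0,0],"claw": 2.3},
    {"xyz": [0,0,0],"dr": [0,0,0],"claw": 2.3},
    {"xyz": [0,0,0],"dr": [0,0,0],"claw": 2.3},
    {"xyz": [0,0,0],"dr": [0,0,0],"claw": 2.3},
    {"xyz": [0,0,0],"dr": [0,0,0],"claw": 2.3}
  ],
  "newtons": 70
}}

```text
clock: 15.7
tcp_pos: [0.609, 0.295, 0.1141]
orientation: [-0.048, 0.999, 0.0, 0.001]
ft_force: [-0.3, 0.5, 7.1]
opening: 0.0268
gripper_force: 68.4
```

Emit:
{"method": "move_arm", "body": {
  "steps": [
    {"xyz": [0,0,-0.5],"dr": [0,0,0],"claw": 2.3},
    {"xyz": [0,0,-1],"dr": [0,0,0],"claw": 2.3},
    {"xyz": [0,0,-1.5],"dr": [0,0,0],"claw": 2.3},
    {"xyz": [0,0,-2],"dr": [0,0,0],"claw": 2.3},
    {"xyz": [0,0,-2],"dr": [0,0,0],"claw": 2.3},
    {"xyz": [0,0,-2],"dr": [0,0,0],"claw": 2.3},
    {"xyz": [0,0,-2],"dr": [0,0,0],"claw": 2.3},
    {"xyz": [0,0,-1],"dr": [0,0,0],"claw": 2.3},
    {"xyz": [0,0,0],"dr": [0,0,0],"claw": 2.3},
    {"xyz": [0,0,0],"dr": [0,0,0],"claw": 2.3}
  ]
}}

```text
clock: 16.95
tcp_pos: [0.6083, 0.2947, 0.232]
orientation: [-0.048, 0.999, -0.0, -0.0]
ft_force: [-0.2, 0.2, -1.9]
opening: 0.0264
gripper_force: 68.9
```

```bash
python3 -c "
from h import *
plan([.4885,-.0176,.22],95.5)"
```

```text
t16.95 tcp [0.6083 0.2947 0.232 ] f [-0.2  0.2 -1.9] open 0.0264 g 68.9 yawY 95.5 zax [-6.e-04 -4.e-04 -1.e+00] q [ 0.34  0.36  1.17 -0.    1.61 -1.33]
shift [ 14.93 -29.93   1.22]
turn [-0.02 -0.04  0.03]
```

Emit:
{"method": "move_arm", "body": {
  "steps": [
    {"xyz": [0,-1.5,0],"dr": [0,0,0],"claw": 2.3},
    {"xyz": [0.5,-3,0],"dr": [0,0,0],"claw": 2.3},
    {"xyz": [1.5,-3.5,0],"dr": [0,0,0],"claw": 2.3},
    {"xyz": [2,-3.5,0],"dr": [0,0,0],"claw": 2.3},
    {"xyz": [2,-3.5,0],"dr": [0,0,0],"claw": 2.3},
    {"xyz": [2,-3.5,0],"dr": [0,0,0],"claw": 2.3},
    {"xyz": [2,-3.5,0],"dr": [0,0,0],"claw": 2.3},
    {"xyz": [2,-3.5,0],"dr": [0,0,0],"claw": 2.3},
    {"xyz": [2,-2.9,0],"dr": [0,0,0],"claw": 2.3},
    {"xyz": [0.9,-1.5,0],"dr": [0,0,0],"claw": 2.3},
    {"xyz": [0,0,0],"dr": [0,0,0],"claw": 2.3},
    {"xyz": [0,0,0],"dr": [0,0,0],"claw": 2.3}
  ]
}}

```text
clock: 18.45
tcp_pos: [0.4893, -0.0168, 0.2326]
orientation: [-0.048, 0.999, 0.0, 0.0]
ft_force: [0.1, -0.7, -2.8]
opening: 0.0265
gripper_force: 69.2
```

Emit:
{"method": "move_arm", "body": {
  "steps": [
    {"xyz": [0,0,2],"dr": [0,0,0],"claw": 2.3},
    {"xyz": [0,0,3],"dr": [0,0,0],"claw": 2.3},
    {"xyz": [0,0,2],"dr": [0,0,0],"claw": 2.3},
    {"xyz": [0,0,0],"dr": [0,0,0],"claw": 2.3},
    {"xyz": [0,0,0],"dr": [0,0,0],"claw": 2.3}
  ]
}}

```text
clock: 19.08
tcp_pos: [0.4895, -0.0168, 0.1636]
orientation: [-0.049, 0.999, -0.0, 0.001]
ft_force: [-0.2, 0.5, -2.7]
opening: 0.0264
gripper_force: 69.3
```

Run:
```python
from h import *
import cv2
o,R=st();plan([.4885,-.0176,.16],95.5)
a=optics.get_image("scene");p=o["tcp_pos"]
print("tip pred",proj("scene",p-[0,0,.089]),"ring",proj("scene",[.4885,-.0176,.055]),"grip",proj("scene",p+[0,0,.015]))
cv2.imwrite("pics/s5.png",cv2.resize(a[130:230,190:310],None,fx=6,fy=6,interpolation=cv2.INTER_CUBIC))
```

```text
t19.07 tcp [ 0.4895 -0.0168  0.1636] f [-0.2  0.5 -2.7] open 0.0264 g 69.3 yawY 95.6 zax [ 1.2e-03 -1.0e-04 -1.0e+00] q [-0.19  0.01  1.73  0.    1.4  -1.86]
t19.07 tcp [ 0.4895 -0.0168  0.1636] f [-0.2  0.5 -2.7] open 0.0264 g 69.3 yawY 95.6 zax [ 1.2e-03 -1.0e-04 -1.0e+00] q [-0.19  0.01  1.73  0.    1.4  -1.86]
shift [ 0.11 -0.07  0.36]
turn [-0.02  0.07  0.07]
tip pred [246.40491005 198.71206173] ring [246.48104405 204.12108386] grip [246.35579183 166.50238263]
```

View pics/s5.png

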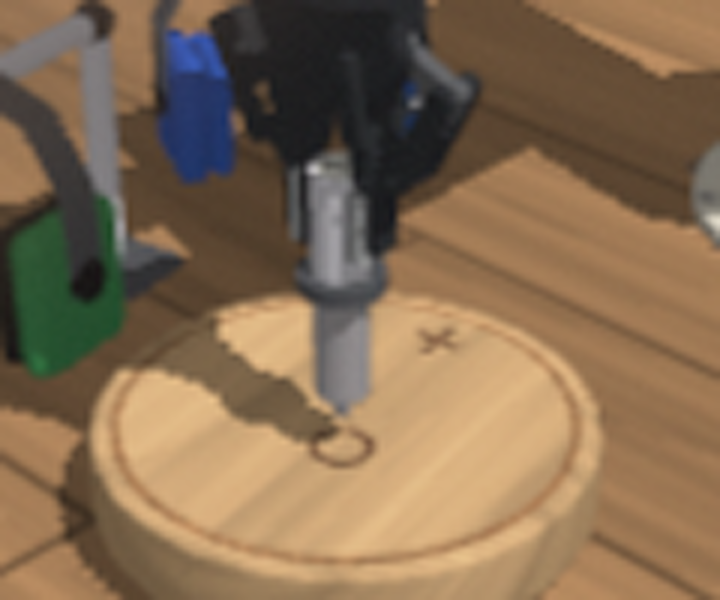

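Emit:
{"method": "move_arm", "body": {
  "steps": [
    {"xyz": [0.1,-0.1,0.5],"dr": [0,0.07,0],"claw": 2.3},
    {"xyz": [0,0,0.7],"dr": [0,0,0],"claw": 2.3},
    {"xyz": [0,0,0.4],"dr": [0,0,0],"claw": 2.3},
    {"xyz": [0,0,0],"dr": [0,0,0],"claw": 2.3},
    {"xyz": [0,0,0],"dr": [0,0,0],"claw": 2.3}
  ]
}}

```text
clock: 19.75
tcp_pos: [0.4882, -0.0183, 0.1469]
orientation: [-0.048, 0.999, -0.0, -0.0]
ft_force: [0.1, 0.0, -3.0]
opening: 0.0266
gripper_force: 69.3
```

Emit:
{"method": "move_arm", "body": {
  "steps": [
    {"xyz": [0,0,0.4],"dr": [0,0,0],"claw": 2.3},
    {"xyz": [0,0,0.2],"dr": [0,0,0],"claw": 2.3},
    {"xyz": [0,0,0],"dr": [0,0,0],"claw": 2.3},
    {"xyz": [0,0,0],"dr": [0,0,0],"claw": 2.3}
  ]
}}

```text
clock: 20.25
tcp_pos: [0.4883, -0.0184, 0.141]
orientation: [-0.048, 0.999, -0.0, -0.0]
ft_force: [0.3, -0.6, 2.2]
opening: 0.0268
gripper_force: 69.3
```

Run:
```python
from h import *
F=[]
for i in range(4): F.append(robot.get_obs()["ft_force"]);optics.get_image("scene")
print(np.mean(F,0),np.std(F,0)); plan([.4885,-.0176,.139],95.5)
```

```text
[ 0.97810593 -0.77583265  1.68860298] [0.45041196 0.27120668 0.47830589]
t20.45 tcp [ 0.4882 -0.0184  0.1409] f [ 1.  -0.5  1.4] open 0.0266 g 69.2 yawY 95.5 zax [-5.e-04 -3.e-04 -1.e+00] q [-0.2   0.02  1.76 -0.    1.36 -1.86]
shift [-0.04  0.07  0.19]
turn [-0.01 -0.03  0.02]
```

Emit:
{"method": "move_arm", "body": {
  "steps": [
    {"xyz": [0,0,0.1],"dr": [0,0,0],"claw": 2.3},
    {"xyz": [0,0,0.1],"dr": [0,0,0],"claw": 2.3},
    {"xyz": [0,0,0],"dr": [0,0,0],"claw": 2.3},
    {"xyz": [0,0,0],"dr": [0,0,0],"claw": 2.3},
    {"xyz": [0,0,0],"dr": [0,0,0],"claw": 2.3}
  ]
}}

```text
clock: 21.08
tcp_pos: [0.4881, -0.0183, 0.1388]
orientation: [-0.048, 0.999, -0.0, -0.0]
ft_force: [1.5, -1.1, 2.8]
opening: 0.0265
gripper_force: 69.4
```

Run:
```python
from h import *
import cv2
F=[]
for i in range(6): F.append(robot.get_obs()["ft_force"]);a=optics.get_image("scene")
print(np.mean(F,0),np.std(F,0)); plan([.4885,-.0176,.139],95.5)
cv2.imwrite("pics/s6.png",cv2.resize(a[110:230,140:300],None,fx=5,fy=5,interpolation=cv2.INTER_CUBIC))
```

```text
[ 0.97226136 -1.03872019  3.70128929] [0.65487659 0.53673625 0.5031382 ]
t21.38 tcp [ 0.4881 -0.0183  0.1388] f [ 0.8 -0.9  4. ] open 0.0265 g 69.4 yawY 95.5 zax [-7.e-04 -2.e-04 -1.e+00] q [-0.2   0.02  1.77 -0.    1.35 -1.86]
shift [-0.04  0.07 -0.02]
turn [-0.01 -0.04  0.02]
```

View pics/s6.png

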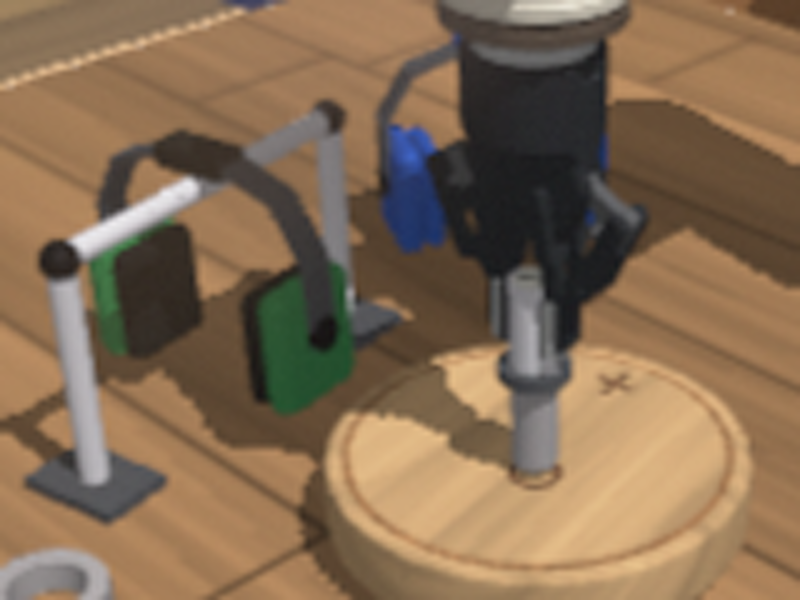

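```bash
python3 -c "
from h import *
print(robot.close_job())"
```

```text
the job is handed in; nothing more can be done
None
```

The ear defenders hang by their headband near the middle of the rail, and the gauge is held upright with its tip inside the ring, pressing at about 6 N (roughly 5 mm, half-way in). I handed the job in at about 21 s; no verdict came back.

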